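# Feed, test and charge a cell

### The job

Take the cell waiting at the stop of the sloped feeder and let the next one roll down into its place. Lay it in the tester's cradle and let go of it for a second so that it can be checked. Then pick it up again, now by its round sides because the bay leaves no room at its ends, and lay it gently, without dropping it, fully down in the charger's empty bay with its nub towards the split end wall, like the cell already charging; leave everything else where it is.

Things in the scene. Friction and masses are not known exactly. Their poses are not given: they have to be found in the camera images.
- cell1: Round rechargeable cell on its side: 26 mm diameter, 50 mm long over the nub, about 80 g, dark sleeve. Origin at mid-length on its axis; own y axis along it towards the nub end (nub 11 mm wide, 3 mm long; bare steel band 6 mm wide round that end); x and z turn as it rolls. The one to take: at the feeder's stop, lowest of three alike.
- cell1_nub (a point): Centre of the outer face of cell1's nub, 25 mm from its origin.
- cell2: Cell like cell1, next up the feeder, touching it. When cell1 is lifted away it rolls down to the stop by itself.
- cell3: Cell like cell1, third up the feeder; it follows cell2 down.
- feeder: Fixed sloped aluminium track, x = -20 to 130 mm, up to 85 mm high. Origin on the table under the cell at the stop; x points uphill (12 degree slope), y across; cells lie along y, nubs to +y. From x = 20 mm uphill it has side walls, outer faces at y = +-31 mm, tops 6 mm above the line of the cells' axes. Base plate 60 mm wide, 6 mm high.
- stop (a point): Centre of a cell lying at the stop: 50 mm above the feeder's origin, axes as the feeder. Here floor and stop lip are only 34 mm wide (y), so both ends of the cell overhang 8 mm and are free to grip; the lip stands at its -x side and rises 4 mm above its axis.
- tester: Fixed grey cell tester. Origin on the table under its cradle. Base plate 9 mm high from x = -30 to 125 mm, 70 mm wide (y); a display box 41 mm high stands on it from x = 72 to 122 mm.
- cradle (a point): Centre of a cell lying in the tester's cradle: 50 mm above the tester's origin, axes as the tester. The cradle is two brass bars (radius 3 mm, 38 mm long along y, at x = +-7 mm) on a pedestal 20 mm wide (x), 36 mm long (y). A cell lies on them along y, either way round; its ends and flanks stay free.
- charger: Fixed white two-bay charger. Origin on the table under the empty bay; the other bay lies 62 mm along +x and holds cell_charging. Cells lie along y. Base from x = -25 to 87 mm, 76 mm wide (y), 18 mm high. Each bay's +y end wall is split into two posts 12 mm apart; its -y end wall is solid. End walls 34 mm wide (x), tops 61 mm above the table.
- bay (a point): Centre of a cell lying in the empty bay: 50 mm above the charger's origin, axes as the charger. The bay is 55 mm long between its end walls, which reach 2 mm below the cell's top, so the cell must be held by its flanks. It rests on short bars under its two ends only; from y = -17 to 17 mm it is open beside and under the cell down to the base (18 mm high).
- cell_charging: Cell like cell1, lying in the charger's other bay with its nub to the split end wall (+y). To be left alone.
- screwdriver: loose screwdriver lying on the table, about 170 mm long along its x. A bystander, to be left alone.
- meter: loose black hand multimeter, 75 x 150 x 34 mm with a knob 9 mm high, lying face up, origin under it. A bystander, to be left alone.
- tape: loose roll of tape lying flat, 52 mm across, 19 mm high, origin under it. A bystander, to be left alone.
- tin: loose small round metal tin, 44 mm across, 32 mm high, origin under it. A bystander, to be left alone.
- mouse: loose black computer mouse, 62 x 105 x 32 mm, origin under it. A bystander, to be left alone.
- wrench: loose wrench lying on the table, 130 mm long along its x. A bystander, to be left alone.
Things that resemble listed ones, but are neither listed nor needed, are in the scene too. What is shaped like the cell2 but turquoise is not meant. What is shaped like the feeder but orange is not meant.

How it is judged:
On the way, in this order (a step that is already met when the one before it is completed fails the run):
1. cell1 is out of the feeder and cell2 has rolled to the stop (distance between cell1 and stop above 0.045 m and distance between cell2 and stop below 0.006 m and linear speed of cell2 below 0.02 m/s), for 0.2 s.
2. cell1 lies still in the tester's cradle, let go of (distance between cell1 and cradle below 0.009 m and angle between the y axis of cell1 and the y axis of tester, either way round below 0.2 rad and contact force between the fingers and cell1 below 0.05 N and linear speed of cell1 below 0.02 m/s), for 0.5 s.
At the end, for the whole second after the job is handed in: cell1 lies let go and still in the charger's empty bay: within 5 mm of the seat along and across the bay, 4 mm in height, within 0.12 rad of the bay's direction, nub to the split end wall (+y); cell2 lies still within 6 mm of the stop and cell3 still behind it (within 34 mm of the stop) (x of cell1 in the frame of bay between -0.005 and 0.005 m and y of cell1 in the frame of bay between -0.005 and 0.005 m and z of cell1 in the frame of bay between -0.004 and 0.004 m and angle between the y axis of cell1 and the y axis of charger, either way round below 0.12 rad and y of cell1_nub in the frame of bay above 0.015 m and contact force between the fingers and cell1 below 0.05 N and linear speed of each of cell1, cell2, cell3 below 0.02 m/s and distance between cell2 and stop below 0.006 m and distance between cell3 and stop below 0.034 m); the robot touches nothing.
It fails at once if cell1 is dropped (faster than 0.4 m/s with no finger on it) (linear speed of cell1 above 0.4 m/s and contact force between the fingers and cell1 below 0.01 N).
It fails at once if cell2 or cell3 leaves the track (distance between cell2 and stop above 0.06 m or distance between cell3 and stop above 0.085 m).
It fails at once if the cell already charging is shifted more than 10 mm (distance of cell_charging from where it was at the start of the episode above 0.01 m).
It fails at once if a bystander is shifted more than 30 mm (distance of any of screwdriver, meter, tape, tin, mouse, wrench from where it was at the start of the episode above 0.03 m).
It also fails if it takes over 51 s, if anything falls off the work surface, if the arm or the gripper's body presses on something with over 40 N, if the wrist force passes 120 N, or if a joint passes its speed limit or range.

### The arm

A 6-joint arm with a two-finger parallel gripper is mounted at the origin on the work surface. World frame = base frame: x ahead of the robot, y to its left, z up, the work surface at z = 0. Lengths are in m, angles in rad, forces in N, time in s.
With the tool pointing down it reaches from about 0.35 to 0.775 m from the base axis. Payload 7.3 kg.
Tool frame: the origin (TCP) lies between the finger pads; the fingertips stand 8 mm ahead of it and the grasp point (between the pads) lies 11 mm behind it (robot.nose_length is the distance from the TCP to the fingertips, in m); z points along the fingers, y is the line along which they close (so a half turn about z gives the same grasp; the last joint's range is limited). The gripper opens to 92 mm and grips with 3 to 60 N. Pads are 19 mm wide; open, the fingers measure 130 mm over their backs; the gripper's body (75 mm by 190 mm) begins 47 mm behind the grasp point.
Start: joints at [1.129, 0.342, 1.524, -0, 1.275, -0.146], TCP at [0.153, 0.502, 0.235] pointing down, gripper open.
Joint ranges: [-2.53, 2.53], [-0.77, 2.02], [0.04, 2.7], [-1, 4.14], [0.28, 2.66], [-3.11, 3.11]. Speed limits (rad/s): [2.57, 2.57, 3.14, 3.14, 3.14, 3.14].

### API

Orientations are given as [roll, pitch, yaw] about the fixed x, y, z axes, in that order (R = Rz(yaw) Ry(pitch) Rx(roll)).
In Python, from cell import robot gives the robot as it stands. The module is installed in compiled form; this text tells all that it offers.
- The arm moves only by the shell command python3 -m jog 'ROWS' [FORCE]. ROWS is JSON, a list that holds one entry, the list of rows, each a list of 5 numbers: the gripper's target within -1 to 1 (fully open at 1, half-way at 0, shut at -1), then the shift along the tool's x, y, z in m, then the turn about the tool's z in rad. A call has 1 to 5 rows; each row is the pose to reach, as a shift and turn from the pose commanded when the call began, along the tool's axes at that moment; what a row does not reach only later rows make up. A row lasts 1/12 s, in which the tool goes at most 41.7 mm and 7.16 degrees, less where a joint would pass 70% of its speed; a pose out of reach is approached as far as the arm can. A call with a gripper value outside its range is refused whole. The fingers move at their own pace and stop on an object; FORCE is the grip in N (left out, the last holds). Time passes only in rows, so rows that repeat a pose let the fingers close. It gives the time, the measured TCP pose, the force, the opening and the grip force at its end, in the units of the state.
- robot.observe(): the state, without advancing time (a new reading comes with each control period).
- robot.read_camera(name): name is "scene" or "top"; returns the picture (400x640x3 uint8, red, green, blue); there is no depth.
- robot.camera_model(name): a dict with "camera_matrix" (3x3 intrinsics, pixels), "dist_coeffs" ([k1, k2, p1, p2, k3] as OpenCV has them; the pictures are not rectified), "position" and "attitude" of the camera in the world. Camera axes: x right, y down, z forward; pixel columns grow to the right and rows downward; lengths in m; the calibration is good to about 2 mm. A picture is of the moment at which its call begins. camera_model takes no time and is no camera call.
- robot.hand_in(): hands the job in; it is judged then, once.
The state is a dict: "time": time; "qpos": joint angles; "qvel": joint speeds; "joint_efforts": joint torques, N m; "tool_pos": TCP position; "tool_rot": TCP orientation; "contact_force": force on the tool from outside, world axes, zero at the start; "torque": the same for the moment, N m; "opening": finger opening in m; "grip_force": force on a finger pad.
Only numpy, scipy, OpenCV 4.12 (cv2) and the standard library are available. Lean on these libraries where they do the work, as an engineer would, in place of code of your own. Each camera call takes 0.05 s, during which the arm holds its last target. There are 200 camera calls.

## Working session

There is one attempt and no reset: what is moved stays moved. The work goes in short steps, Python scripts to look and compute and a shell command to move; the robot and the scene stay as the last step left them, time stands still between calls to the robot, and variables do not carry over. Pictures are saved under pics/ and viewed, at most 10 in all, crops included, and the job is handed in when it is done.

```bash
mkdir -p pics
python3 - <<'E'
from cell import robot
import cv2
for n in("scene","top"):
    cv2.imwrite(f"pics/{n}0.png",cv2.resize(robot.read_camera(n)[:,:,::-1],(800,500),interpolation=cv2.INTER_CUBIC))
    print(robot.camera_model(n))
print(robot.observe(),robot.nose_length)
E
```

```text
{'camera_matrix': array([[510.44895365,   0.        , 322.3845938 ],
       [  0.        , 510.44895365, 202.77103152],
       [  0.        ,   0.        ,   1.        ]]), 'dist_coeffs': array([0.03742764, 0.        , 0.        , 0.        , 0.        ]), 'position': array([ 1.20779916, -1.02988169,  0.93138732]), 'attitude': array([-2.15850841, -0.01359146,  0.65623786])}
{'camera_matrix': array([[391.68622914,   0.        , 323.03611488],
       [  0.        , 391.68622914, 197.06863924],
       [  0.        ,   0.        ,   1.        ]]), 'dist_coeffs': array([-0.08609882,  0.        ,  0.        ,  0.        ,  0.        ]), 'position': array([0.32250687, 0.00519321, 1.05826332]), 'attitude': array([-3.0037514 ,  0.00473013, -1.5940562 ])}
{'time': 0.1, 'qpos': array([ 1.12901363e+00,  3.42630360e-01,  1.52491634e+00, -1.06684576e-05,
        1.27539750e+00, -1.45981944e-01]), 'qvel': array([ 0.0003703 ,  0.00046016, -0.00178704,  0.00186462, -0.00058513,
        0.00209305]), 'joint_efforts': array([ 1.38252934e-03, -4.32008493e+01, -2.44694638e+01,  7.19071389e-02,
        5.26577909e-02, -1.69737564e-05]), 'tool_pos': array([0.15286202, 0.50188718, 0.23412803]), 'tool_rot': array([-3.14025400e+00, -1.86506990e-04,  2.84579489e+00]), 'contact_force': array([-0.18128844,  0.01373178,  0.41330771]), 'torque': array([ 0.03982187,  0.0196677 , -0.00830319]), 'grip_force': 0.0, 'opening': 0.09232882788772362} 0.008
```

View pics/top0.png

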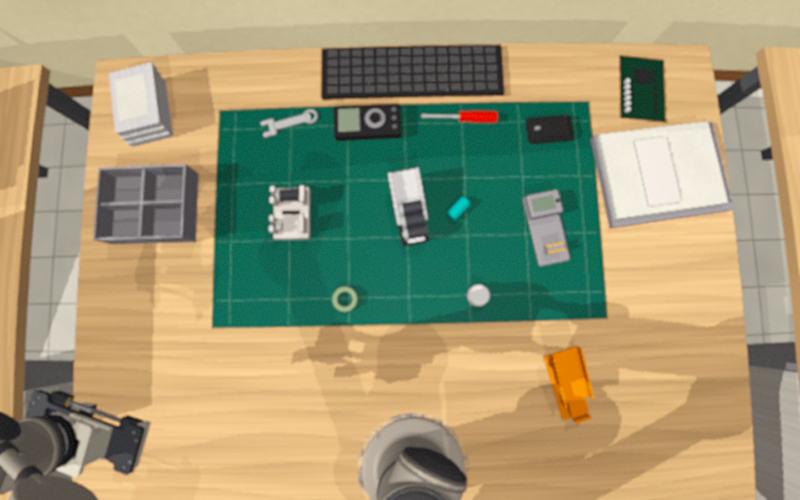

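View pics/scene0.png

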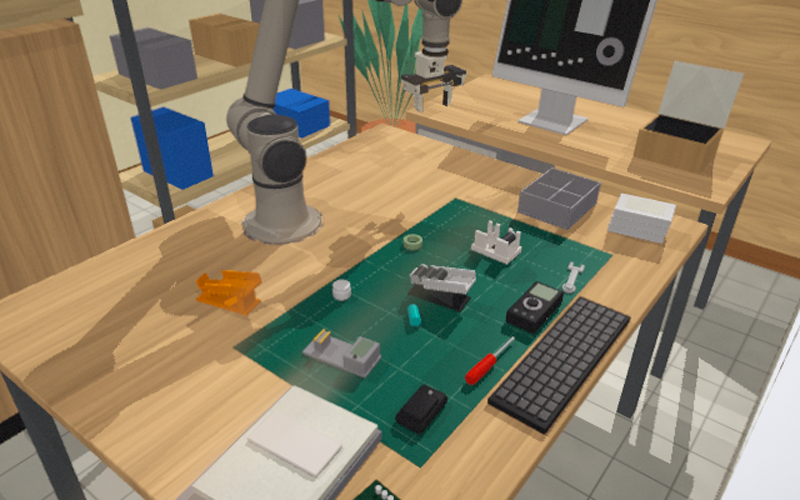

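The top view shows the feeder at about (408,205) with its low end near (415,237), the tester at (547,228), and the charger at (290,212), with its empty bay either at the top or bottom. I'll enlarge these.

Run:
```python
from cell import robot
import cv2,numpy as np
t=robot.read_camera("top")[:,:,::-1]; s=robot.read_camera("scene")[:,:,::-1]
cv2.imwrite("pics/t_raw.png",t);cv2.imwrite("pics/s_raw.png",s)
def c(im,x,y,w,h,k): return cv2.resize(im[y:y+h,x:x+w],(w*k,h*k),interpolation=cv2.INTER_CUBIC)
# top: charger, feeder, tester each 50x72 x5
cv2.imwrite("pics/tc.png",np.hstack([c(t,208,142,44,60,6),c(t,304,130,44,75,6)[:360*1+90],c(t,415,148,44,75,6)][1:]) )
a=[c(t,208,135,44,75,6),c(t,304,130,44,75,6),c(t,415,145,44,75,6)]
cv2.imwrite("pics/tc.png",np.hstack(a))
b=[c(s,372,170,54,48,5),c(s,325,205,58,48,5),c(s,240,258,68,48,4)]
b=[cv2.resize(q,(266,240)) if 0 else q for q in b]
H=max(q.shape[0] for q in b)
b=[cv2.copyMakeBorder(q,0,H-q.shape[0],0,0,cv2.BORDER_CONSTANT) for q in b]
o=np.hstack(b);print(o.shape)
cv2.imwrite("pics/sc.png",o[:, :])
```

```text
(240, 832, 3)
```

View pics/tc.png

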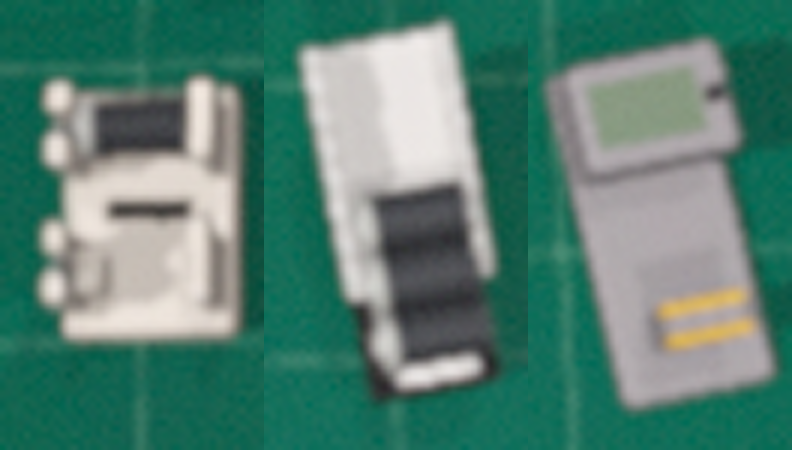

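Run:
```python
import cv2,numpy as np
s=cv2.imread("pics/s_raw.png")
def c(im,x,y,w,h,k): return cv2.resize(im[y:y+h,x:x+w],(w*k,h*k),interpolation=cv2.INTER_CUBIC)
o=np.vstack([np.hstack([c(s,372,170,66,48,6),c(s,325,205,66,48,6)]),np.hstack([c(s,240,258,66,48,6),c(s,300,200,66,48,6)])])
print(o.shape);cv2.imwrite("pics/sc.png",o)
```

```text
(576, 792, 3)
```

View pics/sc.png

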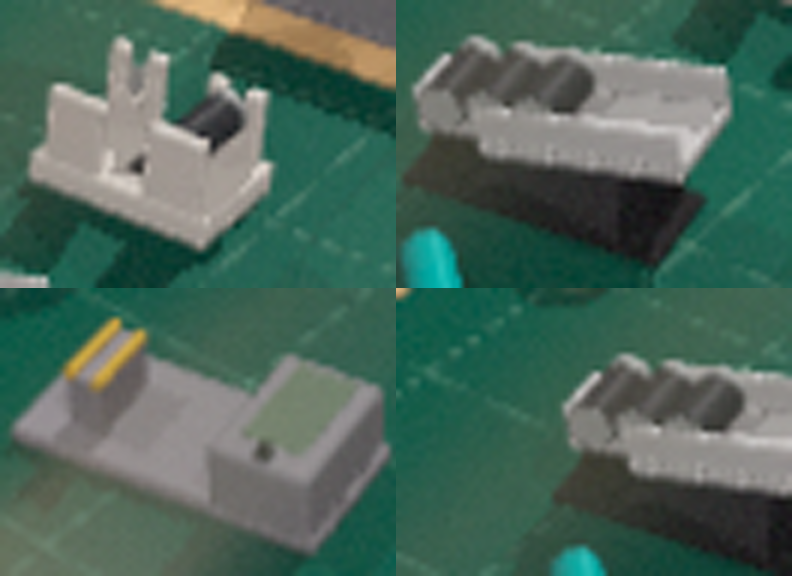

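```bash
cat > fit.py <<'E'
from cell import robot
import cv2,numpy as np
from scipy.optimize import least_squares
from scipy.spatial.transform import Rotation as R
M={n:robot.camera_model(n) for n in("top","scene")}
def proj(n,P):
    m=M[n];Rc=R.from_euler('xyz',m["attitude"]).as_matrix().T
    return cv2.projectPoints(np.float64(P),cv2.Rodrigues(Rc)[0],-Rc@m["position"],m["camera_matrix"],m["dist_coeffs"])[0][:,0]
def W(p,P): 
    c,s=np.cos(p[2]),np.sin(p[2]);P=np.float64(P)/1000
    return np.c_[p[0]+c*P[:,0]-s*P[:,1],p[1]+s*P[:,0]+c*P[:,1],P[:,2]]
def px(uv,o,q,k=6): return (np.float64(uv)-q+.5)/k-.5+np.array(o)
def fit(top,sc,p0):
    def f(p): return np.r_[(proj("top",W(p,top[0]))-top[1]).ravel(),(proj("scene",W(p,sc[0]))-sc[1]).ravel()]
    r=least_squares(f,p0,loss="soft_l1"); n=len(top[0])
    e=f(r.x).reshape(-1,2);print(np.round(r.x,4));print("top",np.round(e[:n],1).tolist());print("scene",np.round(e[n:],1).tolist())
    return r.x
if __name__=="__main__":
    print("charger");fit(([(0,-27.5,61),(62,-27.5,61),(0,27.5,61),(62,27.5,61),(-25,-38,0),(87,-38,0),(-25,38,18)],
     px([(191,262),(187,120),(68,263),(75,125),(237,338),(242,88),(63,338)],(208,135),(0,0))),
     ([(-17,-31,61),(17,-31,61),(45,-31,61),(79,-31,61),(87,-38,0),(-25,-38,0),(87,38,0)],
     px([(52,85),(107,105),(153,125),(210,145),(205,250),(33,178),(272,190)],(372,170),(0,0))),[.5,.2,0])
    print("feeder");fit(([(130,31,84),(130,-31,84),(20,31,60),(20,-31,60),(-20,-30,6),(-16,17,54),(-16,-17,54)],
     px([(302,48),(455,25),(350,300),(495,272),(497,378),(395,382),(483,363)],(304,130),(264,0))),
     ([(0,-25,50),(130,31,84),(130,-31,84),(20,-31,60)],
     px([(441,108),(727,70),(683,150),(483,110)],(325,205),(396,0))),[.5,.0,0])
    print("tester");fit(([(7,19,38),(7,-19,38),(-7,19,38),(-7,-19,38),(-30,35,9),(-30,-35,9),(125,35,9)],
     px([(660,311),(745,297),(667,342),(753,327),(628,408),(776,375),(550,85)],(415,145),(528,0))),
     ([(-7,-19,38),(-7,19,38),(7,-19,38),(7,19,38),(-30,-35,0),(125,-35,0),(125,35,0)],
     px([(70,372),(117,325),(98,385),(142,335),(15,440),(312,550),(388,455)],(240,258),(0,288))),[.5,-.2,0])
E
python3 fit.py
```

```text
charger
[0.5168 0.2512 0.0031]
top [[-0.3, -0.5], [0.5, -0.0], [-0.7, -0.1], [-1.5, -0.2], [0.6, -0.2], [-0.1, 1.8], [0.5, -0.4]]
scene [[0.3, 0.0], [0.1, 0.1], [-0.0, -0.3], [-0.2, -0.1], [-0.3, 0.1], [-1.1, 0.2], [0.0, -0.1]]
feeder
[ 0.492  -0.0156  0.1568]
top [[0.6, -1.0], [-1.2, -1.4], [0.3, 0.1], [-0.3, 0.5], [0.9, 1.0], [0.6, -0.7], [-1.2, 0.1]]
scene [[-0.3, 0.0], [1.2, -0.0], [-0.2, -2.2], [-2.1, -0.1]]
tester
[ 0.4545 -0.314   0.1857]
top [[0.1, 0.3], [-0.3, -0.3], [0.3, 0.3], [-0.4, -0.2], [0.1, 0.1], [0.1, 0.2], [-0.6, -0.9]]
scene [[-0.4, -0.1], [-0.2, -0.7], [-0.5, -0.6], [0.0, -0.7], [-1.0, 0.3], [0.4, 1.5], [0.9, 0.5]]
```

The three fits agree with the given sizes, with residuals mostly under 1.5 px (about 3 mm). I'll move to above the stop in four calls, with the turn in the last.

```bash
cat > go.py <<'E'
# usage: go.py x y z yaw : remaining shift in tool axes
import sys,numpy as np
from cell import robot
from scipy.spatial.transform import Rotation as R
s=robot.observe();Q=R.from_euler('xyz',s["tool_rot"])
t=np.array([float(v) for v in sys.argv[1:4]]);d=Q.inv().apply(t-s["tool_pos"])
dy=(float(sys.argv[4])-s["tool_rot"][2]+np.pi)%(2*np.pi)-np.pi
print("t",round(s["time"],2),"pos",np.round(s["tool_pos"],4),"rot",np.round(s["tool_rot"],3),"q6",round(s["qpos"][5],2),"open",round(s["opening"],4),"grip",round(s["grip_force"],1),"F",np.round(s["contact_force"],1));print("shift",np.round(d,4),"turn",round(-dy,4))
E
A='[[[1,-0.024,-0.020,0.006,0],[1,-0.048,-0.040,0.012,0],[1,-0.072,-0.060,0.018,0],[1,-0.096,-0.080,0.024,0],[1,-0.119,-0.099,0.029,0]]]'
python3 -m jog '[[[1,-0.024,-0.020,0.006,0],[1,-0.048,-0.040,0.012,0],[1,-0.072,-0.060,0.018,0],[1,-0.096,-0.080,0.024,0],[1,-0.119,-0.099,0.029,0]]]'
python3 -m jog '[[[1,-0.024,-0.020,0.006,0],[1,-0.048,-0.040,0.012,0],[1,-0.072,-0.060,0.018,0],[1,-0.096,-0.080,0.024,0],[1,-0.119,-0.099,0.029,0]]]' >/dev/null
python3 -m jog '[[[1,-0.024,-0.020,0.006,0],[1,-0.048,-0.040,0.012,0],[1,-0.072,-0.060,0.018,0],[1,-0.096,-0.080,0.024,0],[1,-0.119,-0.099,0.029,0]]]' >/dev/null
python3 -m jog '[[[1,-0.024,-0.020,0.006,-0.09],[1,-0.048,-0.040,0.012,-0.18],[1,-0.072,-0.060,0.018,-0.27],[1,-0.096,-0.080,0.024,-0.36],[1,-0.118,-0.100,0.028,-0.453]]]'
python3 go.py .492 -.0156 .12 3.298
```

```text
time: 0.62
tool_pos: [0.2383, 0.3713, 0.2052]
tool_rot: [-3.141, -0.0, 2.846]
contact_force: [0.0, 0.7, -0.4]
opening: 0.092
grip_force: 0.0
time: 1.87
tool_pos: [0.4923, -0.0175, 0.119]
tool_rot: [3.141, -0.0, -2.98]
contact_force: [1.1, 0.6, 0.3]
opening: 0.0912
grip_force: 0.0
t 1.87 pos [ 0.4923 -0.0175  0.119 ] rot [ 3.141 -0.    -2.98 ] q6 -1.92 open 0.0912 grip 0.0 F [1.1 0.6 0.3]
shift [-0.0001  0.002  -0.001 ] turn 0.0049
```

```bash
python3 -m jog '[[[0.6,0,0.001,0.02,0],[0.6,0,0.002,0.04,0],[0.6,0,0.002,0.06,0],[0.6,0,0.002,0.08,0.005],[0.6,0,0.002,0.08,0.005]]]'
python3 go.py .492 -.0156 .039 3.298
python3 - <<'E'
from cell import robot
import cv2,numpy as np
s=robot.read_camera("scene")[:,:,::-1];t=robot.read_camera("top")[:,:,::-1]
def c(im,x,y,w,h,k): return cv2.resize(im[y:y+h,x:x+w],(w*k,h*k),interpolation=cv2.INTER_CUBIC)
cv2.imwrite("pics/n1.png",np.hstack([c(s,315,185,66,80,6),c(t,295,125,66,80,6)]))
E
```

```text
time: 2.28
tool_pos: [0.489, -0.0137, 0.0366]
tool_rot: [3.139, -0.006, -2.99]
contact_force: [-1.4, -0.3, 0.9]
opening: 0.0737
grip_force: 0.0
t 2.28 pos [ 0.489  -0.0137  0.0366] rot [ 3.139 -0.006 -2.99 ] q6 -1.91 open 0.0737 grip 0.0 F [-1.4 -0.3  0.9]
shift [-0.0026 -0.0023 -0.0025] turn -0.0047
```

View pics/n1.png

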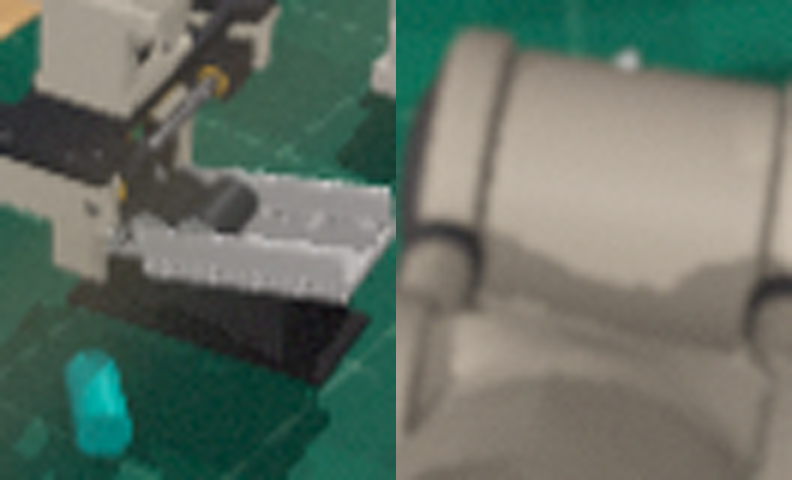

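In the scene view the near finger hangs in front of the cell's free end at about (85,255) in the crop, in line with the cell and clear of the wall. The arm hides the top view. I'll let it settle, then correct and close.

```bash
python3 -m jog '[[[0.5,-0.002,-0.001,-0.002,0],[0.4,-0.002,-0.001,-0.002,0],[0.4,-0.002,-0.001,-0.002,0]]]' 15 >/dev/null
python3 go.py .492 -.0156 .039 3.298
```

```text
t 2.63 pos [ 0.4945 -0.0148  0.043 ] rot [-3.141e+00  3.000e-03 -2.989e+00] q6 -1.91 open 0.065 grip 0.0 F [ 0.9 -0.2 -0.5]
shift [ 0.0026 -0.0004  0.004 ] turn -0.004
```

```bash
python3 -m jog '[[[0.3,0,0,0.001,0],[0.1,0.001,0,0.002,0],[-0.2,0.001,0,0.002,0],[-0.3,0.001,0,0.002,0],[-0.3,0.001,0,0.002,0]]]' 15 >/dev/null
python3 go.py .492 -.0156 .039 3.298
python3 -m jog '[[[-0.3,0,0,0,0],[-0.3,0,0,0,0],[-0.3,0,0,0,0],[-0.3,0,0,0,0]]]' 15 >/dev/null
python3 go.py .492 -.0156 .039 3.298
```

```text
t 3.05 pos [ 0.4922 -0.0148  0.0397] rot [ 3.141 -0.    -2.989] q6 -1.91 open 0.0496 grip 15.0 F [-1.  -0.1  1.5]
shift [ 0.0004 -0.0007  0.0007] turn -0.0042
t 3.38 pos [ 0.4923 -0.0148  0.0397] rot [ 3.141 -0.    -2.989] q6 -1.91 open 0.0494 grip 15.0 F [-2.8 -0.1  2.8]
shift [ 0.0004 -0.0007  0.0007] turn -0.0042
```

```bash
python3 -m jog '[[[-0.3,0,0,-0.035,0],[-0.3,0,0,-0.07,0],[-0.3,0,0,-0.09,0],[-0.3,0,0,-0.09,0],[-0.3,0,0,-0.09,0]]]' 25 >/dev/null
python3 -m jog '[[[-0.3,0,0,0,0],[-0.3,0,0,0,0],[-0.3,0,0,0,0]]]' 25 >/dev/null
python3 go.py .4545 -.314 .13 3.327
```

```text
t 4.05 pos [ 0.4918 -0.0147  0.1284] rot [ 3.141e+00 -2.000e-03 -2.989e+00] q6 -1.91 open 0.05 grip 25.0 F [-0.4  0.4 -0.9]
shift [ 0.0822 -0.2902 -0.0017] turn -0.0333
```

```bash
python3 -m jog '[[[-0.3,0.008,-0.028,0,0],[-0.3,0.018,-0.065,0,0],[-0.3,0.028,-0.10,0,0],[-0.3,0.038,-0.135,0,0],[-0.3,0.048,-0.17,0,0]]]' >/dev/null
python3 -m jog '[[[-0.3,0.010,-0.035,0,-0.01],[-0.3,0.020,-0.07,0,-0.02],[-0.3,0.029,-0.10,0,-0.033],[-0.3,0.034,-0.12,0,-0.033],[-0.3,0.034,-0.12,0,-0.033]]]' >/dev/null
python3 -m jog '[[[-0.3,0,0,0,0],[-0.3,0,0,0,0],[-0.3,0,0,0,0],[-0.3,0,0,0,0]]]' >/dev/null
python3 go.py .4545 -.314 .13 3.327
python3 - <<'E'
from cell import robot
import cv2,numpy as np
s=robot.read_camera("scene")[:,:,::-1];t=robot.read_camera("top")[:,:,::-1]
def c(im,x,y,w,h,k): return cv2.resize(im[y:y+h,x:x+w],(w*k,h*k),interpolation=cv2.INTER_CUBIC)
cv2.imwrite("pics/n2.png",np.hstack([c(s,235,215,80,100,5),c(t,304,130,60,75,5)]) if 0 else np.hstack([c(s,235,215,66,90,6),c(t,304,130,66,90,6)]))
E
```

```text
t 5.22 pos [ 0.4556 -0.3127  0.1295] rot [ 3.141 -0.    -2.955] q6 -2.5 open 0.0495 grip 25.0 F [-0.2 -0.2 -1.8]
shift [ 0.0014 -0.0011 -0.0005] turn 0.0013
```

View pics/n2.png

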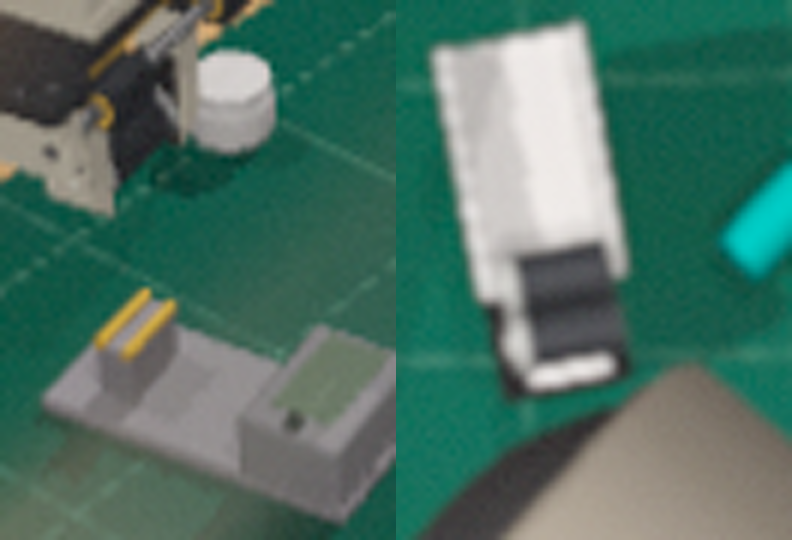

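The cell is held and the feeder shows two cells, with the lower one against the lip at about (575,335). The cradle is clear below. I'll lower to just above the seat.

```bash
python3 -m jog '[[[-0.3,0.001,-0.001,0.02,0],[-0.3,0.001,-0.001,0.04,0],[-0.3,0.001,-0.001,0.06,0],[-0.3,0.001,-0.001,0.075,0],[-0.3,0.001,-0.001,0.082,0]]]' >/dev/null
python3 -m jog '[[[-0.3,0,0,0.002,0],[-0.3,0,0,0.004,0],[-0.3,0,0,0.006,0],[-0.3,0,0,0.006,0],[-0.3,0,0,0.006,0]]]' >/dev/null
python3 go.py .4545 -.314 .0397 3.327
```

```text
t 6.15 pos [ 0.455  -0.3153  0.0424] rot [-3.141e+00  1.000e-03 -2.956e+00] q6 -2.5 open 0.0496 grip 25.0 F [ 0.8 -0.5 -1.8]
shift [0.0002 0.0014 0.0027] turn -0.0001
```

```bash
python3 -m jog '[[[-0.3,0,0,0.001,0],[-0.3,0,0.001,0.002,0],[-0.3,0,0.001,0.002,0],[-0.3,0,0.001,0.002,0],[-0.3,0,0.001,0.002,0]]]' >/dev/null
python3 go.py .4545 -.314 .0397 3.327
python3 -m jog '[[[-0.3,0,0,0.001,0],[-0.3,0,0,0.001,0],[-0.3,0,0,0.001,0]]]' >/dev/null
python3 go.py .4545 -.314 .0397 3.327
```

```text
t 6.57 pos [ 0.4546 -0.3142  0.0399] rot [-3.141  0.    -2.956] q6 -2.5 open 0.0502 grip 25.0 F [0.6 0.8 0.3]
shift [0.0001 0.0002 0.0002] turn -0.0002
t 6.82 pos [ 0.4547 -0.3142  0.0397] rot [-3.141e+00  1.000e-03 -2.956e+00] q6 -2.5 open 0.0498 grip 25.0 F [-1.4  1.1  7.8]
shift [ 0.0001  0.0002 -0.    ] turn -0.0003
```

```bash
python3 -m jog '[[[0.25,0,0,0,0],[0.25,0,0,0,0],[0.4,0,0,0,0],[0.4,0,0,0,0],[0.4,0,0,0,0]]]' 5
python3 -m jog '[[[0.4,0,0,-0.01,0],[0.4,0,0,-0.03,0],[0.4,0,0,-0.05,0],[0.4,0,0,-0.07,0],[0.4,0,0,-0.09,0]]]' >/dev/null
python3 -m jog '[[[0.4,0,0,0,0.12],[0.4,0,0,0,0.24],[0.4,0,0,0,0.36],[0.4,0,0,0,0.48],[0.4,0,0,0,0.6]]]' >/dev/null
python3 -m jog '[[[0.4,0,0,0,0.12],[0.4,0,0,0,0.24],[0.4,0,0,0,0.36],[0.4,0,0,0,0.48],[0.4,0,0,0,0.6]]]' >/dev/null
python3 -m jog '[[[0.4,0,0,0,0.12],[0.4,0,0,0,0.24],[0.4,0,0,0,0.37],[0.4,0,0,0,0.37],[0.4,0,0,0,0.37]]]' >/dev/null
python3 go.py .4545 -.314 .13 1.757
python3 - <<'E'
from cell import robot
import cv2,numpy as np
s=robot.read_camera("scene")[:,:,::-1]
def c(im,x,y,w,h,k): return cv2.resize(im[y:y+h,x:x+w],(w*k,h*k),interpolation=cv2.INTER_CUBIC)
cv2.imwrite("pics/n3.png",c(s,225,225,90,80,7))
E
```

```text
time: 7.23
tool_pos: [0.4544, -0.3141, 0.0385]
tool_rot: [3.141, -0.0, -2.956]
contact_force: [0.3, 0.5, 0.0]
opening: 0.0643
grip_force: 0.0
t 8.9 pos [ 0.4545 -0.3142  0.1292] rot [3.141 0.    1.76 ] q6 -0.93 open 0.0644 grip 0.0 F [-0.4  0.5  0.4]
shift [ 0.0002  0.0001 -0.0008] turn 0.0031
```

View pics/n3.png

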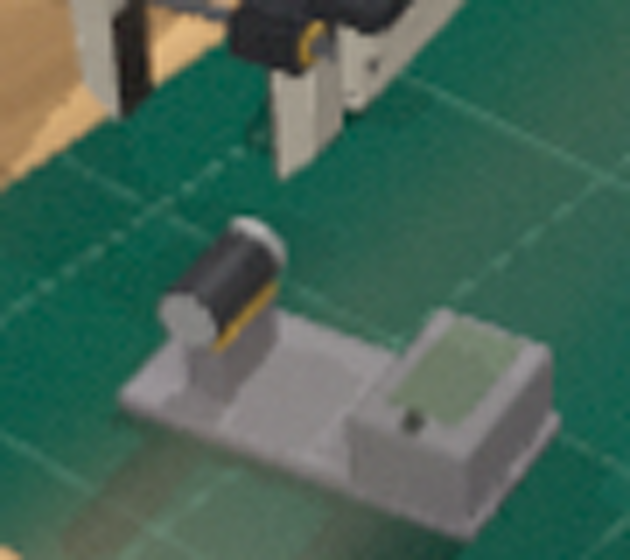

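The cell lies well seated on both brass bars at crop (220,285), with its steel band and nub towards +y. The run shows it has been let go for over a second. Next is the flank regrasp.

```bash
python3 -m jog '[[[0.4,0,0,0.02,0],[0.4,0,0,0.04,0],[0.4,0,0,0.06,0],[0.4,0,0,0.075,0.003],[0.4,0,0,0.084,0.003]]]' >/dev/null
python3 -m jog '[[[0.4,0,0,0.003,0],[0.4,0,0,0.006,0],[0.4,0,0,0.006,0],[0.4,0,0,0.006,0]]]' >/dev/null
python3 go.py .4547 -.3142 .0395 1.757
python3 -m jog '[[[0.2,0,0,0,0],[0,0,0,0,0],[-0.2,0,0,0,0],[-0.4,0,0,0,0],[-0.6,0,0,0,0]]]' 15 >/dev/null
python3 -m jog '[[[-0.7,0,0,0,0],[-0.7,0,0,0,0],[-0.7,0,0,0,0],[-0.7,0,0,0,0]]]' 15 >/dev/null
python3 go.py .4547 -.3142 .0395 1.757
```

```text
t 9.7 pos [ 0.4549 -0.3145  0.0394] rot [3.141e+00 1.000e-03 1.754e+00] q6 -0.93 open 0.0646 grip 0.0 F [ 0.3 -0.4  0. ]
shift [ 0.0003 -0.0001 -0.0001] turn -0.0026
t 10.45 pos [ 0.4545 -0.3141  0.0387] rot [ 3.142 -0.     1.754] q6 -0.93 open 0.0255 grip 15.0 F [-0.4 -0.2  0.6]
shift [-0.0001  0.0002 -0.0008] turn -0.0032
```

```bash
python3 -m jog '[[[-0.7,0,0,-0.01,0],[-0.7,0,0,-0.03,0],[-0.7,0,0,-0.06,0],[-0.7,0,0,-0.09,0],[-0.7,0,0,-0.11,0]]]' >/dev/null
python3 -m jog '[[[-0.7,0.02,0.006,0,0],[-0.7,0.048,0.014,0,0],[-0.7,0.076,0.023,0,0],[-0.7,0.106,0.032,0,0],[-0.7,0.136,0.041,0,0]]]' >/dev/null
python3 -m jog '[[[-0.7,0.030,0.009,0,0],[-0.7,0.060,0.018,0,0],[-0.7,0.09,0.027,0,0],[-0.7,0.12,0.036,0,0],[-0.7,0.15,0.045,0,0]]]' >/dev/null
python3 -m jog '[[[-0.7,0.030,0.009,0,0],[-0.7,0.060,0.018,0,0],[-0.7,0.09,0.027,0,0],[-0.7,0.12,0.036,0,0],[-0.7,0.15,0.045,0,0]]]' >/dev/null
python3 -m jog '[[[-0.7,0.030,0.009,0,0.05],[-0.7,0.060,0.018,0,0.1],[-0.7,0.085,0.026,0,0.15],[-0.7,0.1,0.03,0,0.18],[-0.7,0.108,0.033,0,0.18]]]' >/dev/null
python3 -m jog '[[[-0.7,0,0,0,0],[-0.7,0,0,0,0],[-0.7,0,0,0,0],[-0.7,0,0,0,0]]]' >/dev/null
python3 go.py .5168 .2512 .13 1.574
```

```text
t 12.87 pos [0.5168 0.2494 0.1489] rot [-3.141  0.     1.573] q6 0.31 open 0.0257 grip 15.0 F [ 0.5  0.7 -1.1]
shift [0.0018 0.     0.0189] turn -0.0011
```

```bash
python3 -m jog '[[[-0.7,0.001,0,0.015,0],[-0.7,0.002,0,0.03,0],[-0.7,0.002,0,0.045,0],[-0.7,0.002,0,0.053,0],[-0.7,0.002,0,0.053,0]]]' >/dev/null
python3 -m jog '[[[-0.7,0,0,0,0],[-0.7,0,0,0,0],[-0.7,0,0,0,0]]]' >/dev/null
python3 go.py .5168 .2512 .13 1.574
cat > ov.py <<'E'
import sys;from fit import *
s=robot.read_camera("scene")[:,:,::-1];cv2.imwrite("pics/s_near.png",s)
p=[float(v) for v in sys.argv[2:5]];x0,y0,w,h,k=372,150,66,70,6
a=cv2.resize(s[y0:y0+h,x0:x0+w],(w*k,h*k),interpolation=cv2.INTER_CUBIC);b=a.copy()
q=lambda uv:[tuple(int(v) for v in np.round(((u-np.array([x0,y0]))+.5)*k-.5)) for u in uv]
def line(P,c): cv2.polylines(b,[np.array(q(proj("scene",P)))],False,c,1)
for xo in(0,62):
    line(W(p,[(xo-17,-27.5,61),(xo+17,-27.5,61),(xo+17,-31,61),(xo-17,-31,61),(xo-17,-27.5,61)]),(0,0,255))
    for sx in(-1,1): line(W(p,[(xo+sx*6,27.5,35),(xo+sx*6,27.5,61),(xo+sx*17,27.5,61),(xo+sx*17,27.5,35)]),(0,0,255))
line(W(p,[(-25,-38,0),(-25,-38,18),(87,-38,18),(87,38,18),(87,38,0),(87,-38,0),(-25,-38,0)]),(0,0,255))
o=robot.observe();c=o["tool_pos"]+[0,0,.0113];Y=o["tool_rot"][2]-np.pi/2
th=np.linspace(0,6.28,40)
for y in(-.025,.022): line(W([c[0],c[1],Y],1000*np.c_[.013*np.cos(th),0*th+y,c[2]+.013*np.sin(th)]),(255,255,0))
cv2.imwrite(sys.argv[1],np.hstack([a,b]))
E
python3 ov.py pics/n4.png .5168 .2512 .0031
```

```text
t 13.53 pos [0.5173 0.2527 0.0968] rot [ 3.140e+00 -1.000e-03  1.574e+00] q6 0.32 open 0.0253 grip 15.0 F [ 0.1 -0.9 -0.4]
shift [-0.0015 -0.0005 -0.0332] turn -0.0004
```

View pics/n4.png

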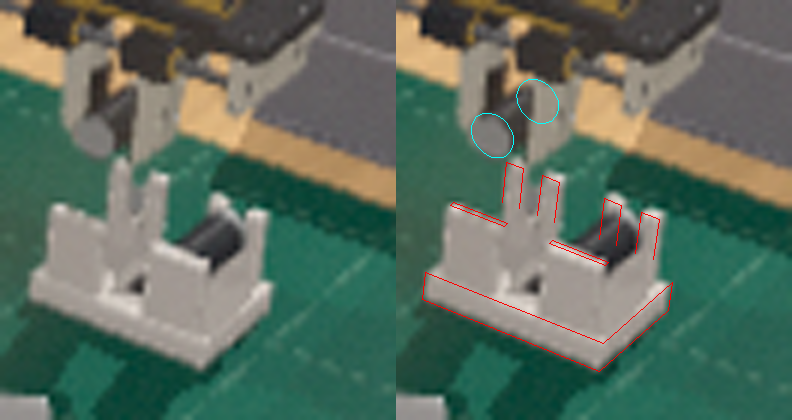

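The held cell's end disc at crop (97,133) matches the robot's own pose to about half a pixel. The bay's overlay sits within about 0.7 px on the posts and walls, so y is good to roughly 1.5 mm. I'll lower slowly and watch the force.

```bash
python3 -m jog '[[[-0.7,0,0,0.007,0],[-0.7,0,0,0.014,0],[-0.7,0,0,0.021,0],[-0.7,0,0,0.026,0],[-0.7,0,0,0.028,0]]]' >/dev/null
python3 -m jog '[[[-0.7,0,0,0,0],[-0.7,0,0,0,0],[-0.7,0,0,0,0]]]' >/dev/null
python3 go.py .5168 .2512 .0387 1.574
python3 -m jog '[[[-0.7,0,0,0.002,0],[-0.7,0,0,0.004,0],[-0.7,0,0,0.006,0],[-0.7,0,0,0.008,0],[-0.7,0,0,0.009,0]]]' >/dev/null
python3 go.py .5168 .2512 .0387 1.574
python3 -m jog '[[[-0.7,0,0,0,0],[-0.7,0,0,0.001,0],[-0.7,0,0,0.002,0],[-0.7,0,0,0.003,0],[-0.7,0,0,0.003,0]]]' >/dev/null
python3 go.py .5168 .2512 .0387 1.574
```

```text
t 14.25 pos [0.5169 0.2527 0.0679] rot [ 3.141 -0.     1.574] q6 0.32 open 0.0258 grip 15.0 F [ 0.2 -0.1 -0.4]
shift [-0.0015 -0.0001  0.0292] turn -0.0002
t 14.67 pos [0.5165 0.2526 0.0584] rot [-3.141  0.     1.574] q6 0.32 open 0.0253 grip 15.0 F [-0.5  0.2 -0.2]
shift [-0.0014  0.0003  0.0197] turn -0.0002
t 15.08 pos [0.5166 0.2526 0.0555] rot [-3.141 -0.     1.574] q6 0.32 open 0.0254 grip 15.0 F [ 0.8 -1.2 -1.7]
shift [-0.0014  0.0002  0.0168] turn -0.0002
```

No contact with the cell bottom 7 mm inside the bay. I'll probe towards the solid wall (-y) to find the exact lengthwise position.

```bash
python3 -m jog '[[[-0.7,-0.0005,0,0,0],[-0.7,-0.001,0,0,0],[-0.7,-0.001,0,0,0],[-0.7,-0.001,0,0,0]]]' >/dev/null; python3 go.py .5168 .2512 .0387 1.574
python3 -m jog '[[[-0.7,-0.0005,0,0,0],[-0.7,-0.001,0,0,0],[-0.7,-0.001,0,0,0],[-0.7,-0.001,0,0,0]]]' >/dev/null; python3 go.py .5168 .2512 .0387 1.574
python3 -m jog '[[[-0.7,-0.0005,0,0,0],[-0.7,-0.001,0,0,0],[-0.7,-0.001,0,0,0],[-0.7,-0.001,0,0,0]]]' >/dev/null; python3 go.py .5168 .2512 .0387 1.574
```

```text
t 15.42 pos [0.5167 0.2516 0.0558] rot [ 3.141 -0.     1.574] q6 0.32 open 0.0256 grip 15.0 F [ 0.1  0.1 -0.8]
shift [-0.0004  0.0001  0.0171] turn -0.0003
t 15.75 pos [0.5167 0.2506 0.0557] rot [ 3.142 -0.     1.574] q6 0.32 open 0.0257 grip 15.0 F [ 0.7 -0.9 -0.5]
shift [0.0006 0.0001 0.017 ] turn -0.0003
t 16.08 pos [0.5168 0.2501 0.0559] rot [ 3.141e+00 -1.000e-03  1.574e+00] q6 0.31 open 0.0257 grip 15.0 F [-0.6  5.  -0.7]
shift [0.0011 0.     0.0172] turn -0.0003
```

The wall is felt at y=0.2502 (5 N), so the bay's centre is 2.5 mm further, at y=0.2527. I'll centre there and lower fully.

```bash
python3 -m jog '[[[-0.7,0.001,0,0,0],[-0.7,0.002,0,0,0],[-0.7,0.003,0,0,0],[-0.7,0.003,0,0,0],[-0.7,0.003,0,0,0]]]' >/dev/null; python3 go.py .5168 .2527 .0387 1.574
python3 -m jog '[[[-0.7,0,0,0.002,0],[-0.7,0,0,0.004,0],[-0.7,0,0,0.006,0],[-0.7,0,0,0.008,0],[-0.7,0,0,0.010,0]]]' >/dev/null
python3 -m jog '[[[-0.7,0,0,0.001,0],[-0.7,0,0,0.002,0],[-0.7,0,0,0.003,0],[-0.7,0,0,0.004,0],[-0.7,0,0,0.005,0]]]' >/dev/null;python3 go.py .5168 .2527 .0387 1.574
python3 -m jog '[[[-0.7,0,0,0,0],[-0.7,0,0,0.001,0],[-0.7,0,0,0.001,0],[-0.7,0,0,0.001,0]]]' >/dev/null;python3 go.py .5168 .2527 .0387 1.574
```

```text
t 16.5 pos [0.5167 0.2525 0.0557] rot [-3.142  0.     1.574] q6 0.32 open 0.0253 grip 15.0 F [ 0.7 -0.7 -1.5]
shift [0.0002 0.0001 0.017 ] turn -0.0001
t 17.33 pos [0.5167 0.2527 0.0407] rot [ 3.141 -0.     1.574] q6 0.32 open 0.0256 grip 15.0 F [ 0.2  0.2 -0.4]
shift [0.     0.0001 0.002 ] turn -0.0002
t 17.67 pos [0.5167 0.2526 0.0397] rot [-3.142 -0.     1.574] q6 0.32 open 0.0258 grip 15.0 F [-0.2 -0.4 -0.4]
shift [0.0001 0.0001 0.001 ] turn -0.0002
```

```bash
python3 -m jog '[[[-0.7,0,0,0.0005,0],[-0.7,0,0,0.001,0],[-0.7,0,0,0.001,0],[-0.7,0,0,0.001,0]]]' >/dev/null;python3 go.py .5168 .2527 .0387 1.574
python3 -m jog '[[[-0.7,0,0,0.0005,0],[-0.7,0,0,0.001,0],[-0.7,0,0,0.001,0],[-0.7,0,0,0.001,0]]]' >/dev/null;python3 go.py .5168 .2527 .0387 1.574
```

```text
t 18.0 pos [0.5167 0.2527 0.0388] rot [ 3.141 -0.     1.574] q6 0.32 open 0.0256 grip 15.0 F [-0.1  0.9 -0.4]
shift [0.     0.0001 0.0001] turn -0.0002
t 18.33 pos [0.5169 0.2528 0.0385] rot [ 3.141 -0.     1.574] q6 0.32 open 0.0257 grip 15.0 F [-1.6 -0.8  6.6]
shift [-0.0001 -0.0001 -0.0002] turn -0.0003
```

It is seated at the expected height (6.6 N up). I'll open narrowly and withdraw straight up.

```bash
python3 -m jog '[[[-0.35,0,0,0,0],[-0.2,0,0,0,0],[-0.2,0,0,0,0],[-0.2,0,0,0,0],[-0.2,0,0,0,0]]]' 5
python3 -m jog '[[[-0.2,0,0,-0.01,0],[-0.2,0,0,-0.03,0],[-0.2,0,0,-0.06,0],[-0.2,0,0,-0.09,0],[-0.2,0,0,-0.12,0]]]' >/dev/null
python3 -m jog '[[[-0.2,-0.03,0,-0.02,0],[-0.2,-0.06,0,-0.04,0],[-0.2,-0.08,0,-0.05,0],[-0.2,-0.08,0,-0.05,0],[-0.2,-0.08,0,-0.05,0]]]' >/dev/null
python3 -m jog '[[[-0.2,0,0,0,0],[-0.2,0,0,0,0],[-0.2,0,0,0,0],[-0.2,0,0,0,0],[-0.2,0,0,0,0]]]' >/dev/null
python3 ov.py pics/n5.png .5168 .2527 .0031
```

```text
time: 18.75
tool_pos: [0.5166, 0.2526, 0.0376]
tool_rot: [-3.141, 0.0, 1.574]
contact_force: [0.5, -1.4, 0.0]
opening: 0.0365
grip_force: 0.0
```

View pics/n5.png

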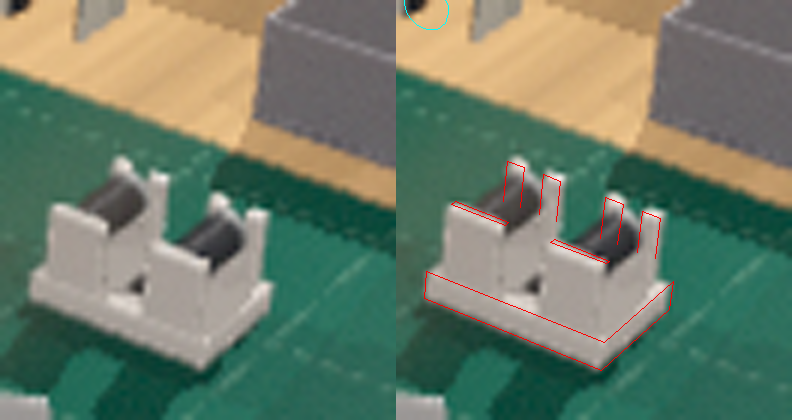

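The cell lies in the empty bay at crop (115,205), at the same height and direction as the charging cell at (215,245). The gripper is clear, so I'll hand in.

```bash
python3 -c "
from cell import robot
print(robot.hand_in())"
```

```text
the job is handed in; nothing more can be done
None
```

I laid cell1 in the charger's empty bay with its nub towards the split wall, after its stop in the tester's cradle, and cell2 rolled down to the stop; I handed the job in at about 20 s, but no verdict came back.

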